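# Open the food warmer's water filler

### The arm

A 6-joint arm with a two-finger parallel gripper is mounted at the origin on the work surface. World frame = base frame: x ahead of the robot, y to its left, z up, the work surface at z = 0. Lengths are in mm, angles in degrees, forces in N, time in s.
With the tool pointing down it reaches from about 325 to 850 mm from the base axis. Payload 4.4 kg.
Tool frame: the origin (TCP) lies at the very end of the fingers, on their centre line; the grasp point (between the pads) lies 19 mm behind it; z points along the fingers, y is the line along which they close (so a half turn about z gives the same grasp; the last joint's range is limited). The gripper opens to 94 mm and grips with 3 to 60 N. Pads are 16 mm wide; open, the fingers measure 119 mm over their backs; the gripper's body (75 mm by 177 mm) begins 78 mm behind the grasp point.
Start: joints at [-81.618, 11.837, 88.321, -0, 79.842, -8.623], TCP at [168.153, -549.865, 205.447] pointing down, gripper open.
Joint ranges: [-156.59, 156.59], [-49.26, 127.26], [12.9, 141.05], [-63.56, 243.56], [4.71, 150.69], [-161.64, 161.64]. Speed limits (degrees/s): [159.86, 159.86, 180, 180, 180, 180].

### API

Orientations are given as a 3x3 rotation matrix whose columns are the frame's x, y, z axes.
In Python, from plant import status, imaging, manip gives the robot as it stands.
- The arm moves only by the tool drive_tool, never from a script. Its argument "plan" is a list of rows, each a list of 6 numbers: the shift along the tool's x, y, z in cm, then the turn, a rotation vector about the tool's x, y, z in units of 5 degrees (1.0 is 5 degrees). A call has 1 to 12 rows; each row shifts and turns the commanded pose from where the row before left it, along the tool's axes as they then stand; what a row does not reach is not made up. A row lasts 1/8 s, in which the tool goes at most 62.5 mm and 10.7 degrees, less where a joint would pass 70% of its speed; a pose out of reach is approached as far as the arm can. A call is refused whole if a number of a shift passes 6.25 or a number of a turn 1, either way. A call with a gripper value outside its range is refused whole. "claw" is the opening, from 0 (shut) to 1 (fully open), set as the call begins (left out, the last holds). The fingers move at their own pace and stop on an object; "force" is the grip in N (left out, the last holds). Time passes only in rows, so rows that do not move let the fingers close. It gives the time, the measured TCP pose, the force, the opening and the grip force at its end, in the units of the state.
- status.read_state(): the state, without advancing time (a new reading comes with each control period).
- imaging.camera(name): name is "scene" or "top" or "wrist"; returns a dict with "pixels" (400x640x3 uint8, blue, green, red), "intrinsics" (3x3 intrinsics, pixels), "T" (4x4, takes a point from camera to world coordinates). Camera axes: x right, y down, z forward; pixel columns grow to the right and rows downward; lengths in mm; the calibration is good to about 2 mm. A picture is of the moment at which its call begins. There is no depth.
- manip.job_done(): hands the job in; it is judged then, once.
The state is a dict: "time_s": time; "joint_positions": joint angles; "qd": joint speeds; "joint_efforts": joint torques, N m; "tool_pos": TCP position; "tcp_rot": TCP orientation; "contact_force": force on the tool from outside, world axes, zero at the start; "wrist_torque": the same for the moment, N m; "opening": opening from 0.0 (shut) to 1.0 (fully open); "finger_force": force on a finger pad.
Only numpy, scipy, OpenCV 4.12 (cv2) and the standard library are available. Lean on these libraries where they do the work, as an engineer would, in place of code of your own. Each camera call takes 0.05 s, during which the arm holds its last target. There are 200 camera calls.

### The job

I need to check the water level in the food warmer, so take off its filler cap by the red wing; nobody remembers which way this one opens, so try it one way and, if it stops after a little play, turn it the other way until it comes free. Lift the cap off and finish while still holding it in the gripper, level and still, about ten centimetres straight above its opening. Leave the shaker, the sanitizer bottle and the cup of forks where they stand.

Things in the scene. Friction and masses are not known exactly. Their poses are not given: they have to be found in the camera images.
- cap: Twist-lock filler cap: black disc, 64 mm across, 8 mm thick, red wing on top, 60 to 130 g. Origin: on the axis at the disc's underside; z up, x along the wing. A grey stem with a three-armed key (arms 26 mm long, 8 mm wide) reaches 14.5 mm below the disc, under the warmer's deck. At the start it is locked: its x axis within 6 degrees of the warmer's x axis.
- wing (a point): Middle of the cap's upright red wing, on the cap's axis, 31 mm above the disc's underside. The wing is 48 mm long (cap's x), 14 mm thick (cap's y) and stands on the disc, from 8 to 44 mm above the disc's underside.
- key (a point): Lower end of the key on the cap's axis, 14.5 mm below the disc. Turned from locked, the cap hits a hard stop one way after 8 to 20 degrees; the other way (either may be it; it cannot be seen) it turns easily, is free at 60 degrees from the warmer's x axis, good to 4 degrees, with a stop about 4 degrees beyond, and lifts straight out. Not free, it rises only 1.5 mm. No spring or seal.
- warmer: Fixed steel food warmer, 330 mm (x) by 420 mm (y), flat deck 120 mm above the counter. Origin: on the counter; z up; the deck runs from x = -170 mm (the robot's side) to 160 mm, y = -210 to 210 mm. Two pan lids with black handles cover it from x = -30 mm on, up to 37 mm above the deck. Deck marks by the cap: white where the wing points when locked, green (one each way) when free.
- port (a point): Middle of the filler opening on the deck's top surface, 120 mm above the counter, at x = -95 mm, y = -30 mm in the warmer's frame. The cap's disc stands on it inside a dark collar, 6 mm high, 67 mm inside and 77 mm outside diameter. The opening is a three-armed keyhole with arms 15 mm wide.
- shaker: Loose steel seasoning shaker, 42 mm across, 85 mm tall, standing on the warmer's deck beside the filler (bystander). Origin: centre of its underside.
- sanitizer: Loose green bottle with a white pump, 66 mm across, 179 mm tall, on the counter to the left (bystander). Origin: centre of its underside.
- fork_cup: Loose clear cup of black forks, 90 mm across, about 155 mm tall with the forks, on the counter to the right (bystander). Origin: centre of its underside.
Things that resemble listed ones, but are neither listed nor needed, are in the scene too. Of the things that look like the cap, the largest one is meant.

How it is judged (in metres and radians):
On the way, in this order (a step that is already met when the one before it is completed fails the run):
1. the cap is turned the way it opens, at least 50 degrees from locked, still seated in the deck (angle between the x axis of cap and the x axis of warmer, either way round above 0.873 rad and z of cap in the frame of warmer below 0.126 m), for 0.05 s.
2. the cap is lifted off, its key clear of the deck (z of cap in the frame of warmer above 0.15 m), for 0.1 s.
At the end, for the whole second after the job is handed in: The cap is held by the fingers with its disc's underside 60 to 160 mm above the deck, its axis within 60 mm of the opening's middle, tilted less than 15 degrees, not touching the warmer, and still (under 30 mm/s) (z of cap in the frame of warmer between 0.18 and 0.28 m and horizontal distance between cap and port below 0.06 m and angle between cap's own z axis and vertical below 0.26 rad and contact force between the fingers and cap above 1 N and contact force between cap and warmer below 0.3 N and linear speed of cap below 0.03 m/s); the arm keeps its last pose, push and grip.
It fails at once if the shaker is pushed more than 30 mm or tipped over (distance of shaker from where it was at the start of the episode above 0.03 m or angle between shaker's own z axis and vertical above 0.5 rad).
It fails at once if the sanitizer is pushed more than 30 mm or tipped over (distance of sanitizer from where it was at the start of the episode above 0.03 m or angle between sanitizer's own z axis and vertical above 0.5 rad).
It fails at once if the fork cup is pushed more than 30 mm or tipped over (distance of fork_cup from where it was at the start of the episode above 0.03 m or angle between fork_cup's own z axis and vertical above 0.5 rad).
It also fails if it takes over 42 s, if anything falls off the work surface, if the arm or the gripper's body presses on something with over 40 N, if the wrist force passes 120 N, or if a joint passes its speed limit or range.

## Working session

There is one attempt and no reset: what is moved stays moved. The work goes in short steps, Python scripts to look and compute and a tool call to move; the robot and the scene stay as the last step left them, time stands still between calls to the robot, and variables do not carry over. Pictures are saved under pics/ and viewed, at most 10 in all, crops included, and the job is handed in when it is done.

Besides the shell and the picture viewer there is one more tool, called after "Call:" as name(argument=value, ...) on one line, values as JSON. drive_tool: Moves the arm, as the interface text tells. Its arguments: {"type":"object","properties":{"plan":{"type":"array","items":{"type":"array","items":{"type":"number"}}},"claw":{"type":"number"},"force":{"type":"number"}},"required":["plan"]}

```bash
mkdir -p pics; python3 - <<'E'
from plant import status, imaging
import cv2,numpy as np
for n in ("top","scene"):
    c=imaging.camera(n); cv2.imwrite(f"pics/{n}0.png",c["pixels"]); np.savez(f"pics/{n}0.npz",**c)
    print(n,c["intrinsics"].tolist(),np.round(c["T"],3).tolist())
s=status.read_state(); print(s["time_s"],s["tool_pos"],s["tcp_rot"],s["opening"])
E
```

```text
top [[385.57193396076366, 0.0, 320.1405263224039], [0.0, 385.57193396076366, 197.24245077604536], [0.0, 0.0, 1.0]] [[0.026, -0.989, 0.144, 383.168], [-0.999, -0.022, 0.025, 1.629], [-0.021, -0.145, -0.989, 1221.428], [0.0, 0.0, 0.0, 1.0]]
scene [[406.5615149260549, 0.0, 316.88612504623], [0.0, 406.5615149260549, 204.7454878688622], [0.0, 0.0, 1.0]] [[-0.302, 0.719, -0.626, 1311.333], [0.953, 0.236, -0.188, 230.574], [0.013, -0.654, -0.756, 1047.931], [0.0, 0.0, 0.0, 1.0]]
0.1 [ 168.04532095 -549.1544624   204.41975808] [[ 9.56276824e-01  2.92462903e-01 -2.95235641e-04]
 [ 2.92462897e-01 -9.56274796e-01  1.99205180e-03]
 [ 3.00274847e-04 -1.99129843e-03 -9.99997972e-01]] 0.9990626264507559
```

View pics/top0.png

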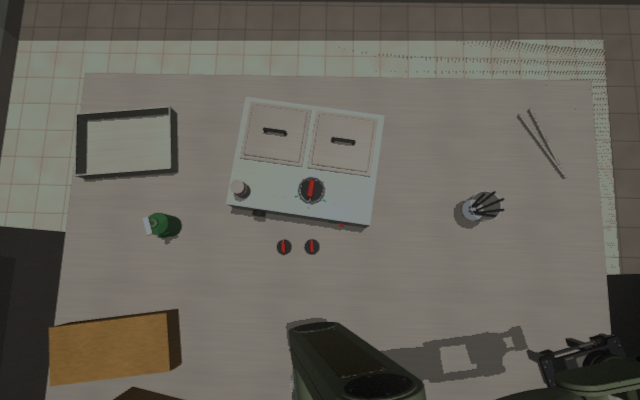

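View pics/scene0.png

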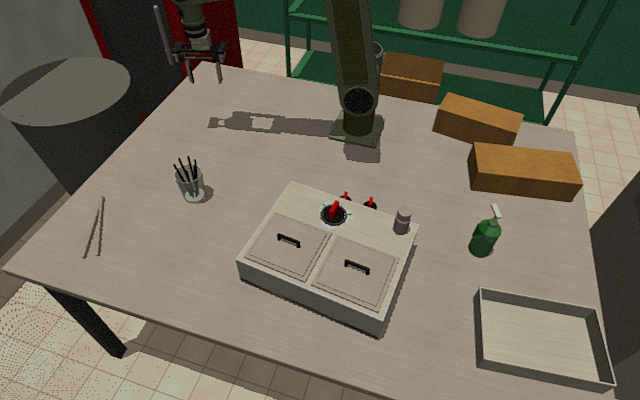

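The top view shows the cap at about (311,189), the shaker at (239,188), the sanitizer at (163,225) and the forks at (478,207). The warmer is slightly yawed, and the two small red knobs at (284,247) and (312,247) are decoys.

```bash
cat > h.py <<'E'
import numpy as np,cv2
def ray(c,px):
    d=c["T"][:3,:3]@np.linalg.inv(c["intrinsics"])@np.array([px[0],px[1],1.]); return c["T"][:3,3],d
def onz(c,px,z):
    o,d=ray(c,px); return o+d*(z-o[2])/d[2]
def tri(c1,p1,c2,p2):
    o1,d1=ray(c1,p1);o2,d2=ray(c2,p2)
    s=np.linalg.lstsq(np.c_[d1,-d2],o2-o1,rcond=None)[0]
    a,b=o1+s[0]*d1,o2+s[1]*d2; return (a+b)/2,np.linalg.norm(a-b)
def red(c):
    h=cv2.cvtColor(c["pixels"],cv2.COLOR_BGR2HSV); return (((h[...,0]<8)|(h[...,0]>172))&(h[...,1]>150)&(h[...,2]>80)).astype(np.uint8)
def blobs(m,amin=8):
    n,l,s,ce=cv2.connectedComponentsWithStats(m)
    return [(int(s[i,4]),ce[i].round(1).tolist(),s[i,:4].tolist(),l==i) for i in range(1,n) if s[i,4]>=amin]
E
python3 - <<'E'
from h import *
c={n:dict(np.load(f"pics/{n}0.npz")) for n in("top","scene")}
for n in c:
    for b in blobs(red(c[n])): print(n,b[:3])
t=c["top"]
b=[b for b in blobs(red(t)) if abs(b[1][0]-311)<8 and abs(b[1][1]-189)<8][0]
ys,xs=np.nonzero(b[3]); P=np.array([onz(t,p,160)[:2] for p in zip(xs,ys)])
u,s,v=np.linalg.svd(P-P.mean(0)); print("wing xy",P.mean(0),"dir",np.degrees(np.arctan(v[0,1]/v[0,0])),s/np.sqrt(len(P)))
for p in [(247,97),(384,116),(371,227),(227,206)]: print(onz(t,p,120).round(0))
cr=lambda n,x,y,w,h,k:cv2.resize(c[n]["pixels"][y:y+h,x:x+w],None,fx=k,fy=k,interpolation=cv2.INTER_CUBIC)
a=cr("top",215,85,180,150,3);b=cr("scene",300,180,125,75,4)
a=cv2.copyMakeBorder(a,0,0,0,800-a.shape[1]-0 if 0 else 0,cv2.BORDER_CONSTANT)
cv2.imwrite("pics/cropt.png",a)
E
```

```text
top (84, [310.4, 188.0], [307, 180, 8, 17])
top (10, [340.7, 224.1], [339, 223, 5, 3])
top (44, [282.6, 246.5], [281, 241, 4, 12])
top (40, [311.4, 246.4], [310, 241, 4, 11])
scene (19, [344.9, 195.1], [343, 192, 4, 7])
scene (24, [370.3, 201.1], [369, 197, 4, 9])
scene (62, [333.5, 206.5], [329, 201, 10, 12])
wing xy [563.63966112  56.01839887] dir -8.129499870099538 [13.55121682  4.03963063]
[844. 257. 120.]
[ 792. -154.  120.]
[ 462. -118.  120.]
[512. 298. 120.]
```

View pics/cropt.png

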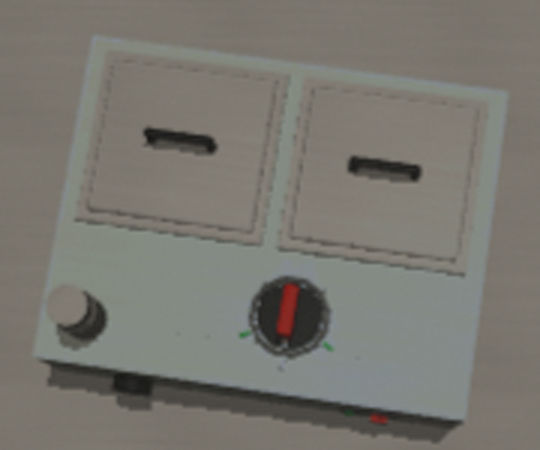

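Call:
drive_tool(plan=[[1.5, -1.2, -1.5, 0, 0, 0], [3, -2.5, -2, 0, 0, 0], [4, -3.3, -2, 0, 0, 0], [4, -3.4, -1.5, 0, 0, 0], [4, -3.4, -1, 0, 0, 0], [4, -3.4, -1, 0, 0, 0], [4, -3.4, -0.6, 0, 0, 0], [4, -3.4, 0, 0, 0, 0], [4, -3.4, 0, 0, 0, 0], [4, -3.4, 0, 0, 0, 0], [4, -3.4, 0, 0, 0, 0], [4, -3.4, 0, 0, 0, 0]])

```text
time_s: 1.6
tool_pos: [484.0, -57.5, 302.6]
tcp_rot: [[0.956, 0.293, 0.001], [0.293, -0.956, -0.0], [0.001, 0.001, -1.0]]
contact_force: [-0.3, -0.8, 0.3]
opening: 0.999
finger_force: 0.0
```

Call:
drive_tool(plan=[[4, -3.4, 0, 0, 0, -1], [4, -3.4, 0, 0, 0, -1], [0, 0, 0, 0, 0, -1], [0, 0, 0, 0, 0, -1], [0, 0, 0, 0, 0, -1], [0, 0, 0, 0, 0, -1], [0, 0, 0, 0, 0, -1], [0, 0, 0, 0, 0, -1], [0, 0, 0, 0, 0, -1], [0, 0, 0, 0, 0, -1], [0, 0, 0, 0, 0, -1], [0, 0, 0, 0, 0, -1]])

```text
time_s: 3.1
tool_pos: [535.7, 31.6, 302.5]
tcp_rot: [[0.221, 0.975, 0.001], [0.975, -0.221, 0.0], [0.0, 0.001, -1.0]]
contact_force: [0.3, -0.3, -0.2]
opening: 0.998
finger_force: 0.0
```

Call:
drive_tool(plan=[[0, 0, 0, 0, 0, -1], [0, 0, 0, 0, 0, -1], [0, 0, 0, 0, 0, -1], [0, 0, 0, 0, 0, -1], [0, 0, 0, 0, 0, -1], [0, 0, 0, 0, 0, -1], [0, 0, 0, 0, 0, -1], [0, 0, 0, 0, 0, -1], [0, 0, 0, 0, 0, -1], [0, 0, 0, 0, 0, -1], [0, 0, 0, 0, 0, -1], [0, 0, 0, 0, 0, -1]])

```text
time_s: 4.6
tool_pos: [535.7, 31.6, 302.5]
tcp_rot: [[-0.734, 0.679, 0.001], [0.679, 0.734, 0.0], [-0.0, 0.001, -1.0]]
contact_force: [-0.5, 1.0, 0.9]
opening: 0.997
finger_force: 0.0
```

Call:
drive_tool(plan=[[0, 0, 0, 0, 0, -1], [0, 0, 0, 0, 0, -1], [0, 0, 0, 0, 0, -1], [0, 0, 0, 0, 0, -1], [0, 0, 0, 0, 0, -1], [0, 0, 0, 0, 0, -1], [0, 0, 0, 0, 0, -1], [0, 0, 0, 0, 0, 0]])

```text
time_s: 5.6
tool_pos: [535.9, 31.4, 302.4]
tcp_rot: [[-0.99, 0.139, 0.001], [0.139, 0.99, 0.0], [-0.001, 0.0, -1.0]]
contact_force: [-0.8, 1.2, -0.2]
opening: 0.999
finger_force: 0.0
```

```bash
python3 - <<'E'
from plant import status, imaging
from h import *
c=imaging.camera("wrist"); cv2.imwrite("pics/w1.png",c["pixels"]); np.savez("pics/w1.npz",**c)
s=status.read_state(); print(s["time_s"],s["tool_pos"],np.round(s["tcp_rot"],3).tolist(),s["joint_positions"])
print(np.round(c["T"],3).tolist(), c["intrinsics"][0,0])
for b in blobs(red(c),30): print(b[:3])
t=dict(np.load("pics/top0.npz"));q=dict(np.load("pics/scene0.npz"))
print(tri(t,(310.4,188),q,(333.5,206.5)))
E
```

```text
5.65 [535.94359898  31.28913323 302.22397518] [[-0.99, 0.14, 0.001], [0.14, 0.99, 0.0], [-0.001, 0.0, -1.0]] [-5.90793420e+00  3.75144324e+00  8.60841657e+01  1.47110527e-02
  9.01244017e+01 -8.78681237e+01]
[[0.139, 0.96, 0.244, 464.74], [0.99, -0.134, -0.035, 39.624], [-0.001, 0.247, -0.969, 481.717], [0.0, 0.0, 0.0, 1.0]] 308.4572908532711
(218, [391.7, 62.0], [386, 48, 12, 29])
(131, [326.0, 73.3], [321, 61, 12, 27])
(61, [267.4, 135.0], [261, 133, 13, 5])
(476, [349.9, 212.8], [344, 193, 13, 41])
(array([564.12839738,  56.0814611 , 156.25925299]), np.float64(0.08333723720050512))
```

View pics/w1.png

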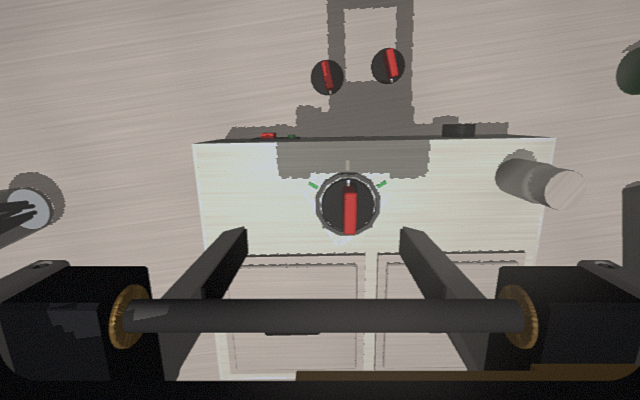

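The wrist view shows the wing at (350,213) inside its collar, centred near (348,204). It points almost along tool x, with green marks at (313,184) and (382,184). Next I'll refine the position and wing direction from this view.

```bash
python3 - <<'E'
from h import *
w=dict(np.load("pics/w1.npz")); 
b=[b for b in blobs(red(w),300)][0]
ys,xs=np.nonzero(b[3])
for z in(155,164):
    P=np.array([onz(w,p,z)[:2] for p in zip(xs,ys)]);u,s,v=np.linalg.svd(P-P.mean(0))
    print(z,P.mean(0),np.degrees(np.arctan(v[0,1]/v[0,0])),s/np.sqrt(len(P)))
g=cv2.cvtColor(w["pixels"],cv2.COLOR_BGR2HSV)
m=(((g[...,2]<75)|(b[3]))).astype(np.uint8); m[:165]=0;m[245:]=0;m[:,:300]=0;m[:,400:]=0
for q in blobs(m,200):
    cn=max(cv2.findContours(q[3].astype(np.uint8),0,1)[0],key=cv2.contourArea); e=cv2.fitEllipse(cn); print(q[:3],e,onz(w,e[0],126))
h=g; gm=((h[...,0]>45)&(h[...,0]<85)&(h[...,1]>100)).astype(np.uint8); gm[:160]=0;gm[205:]=0;gm[:,:295]=0;gm[:,400:]=0
G=[]
for q in blobs(gm,5): print(q[:3]); G.append(onz(w,q[1],120)); print(G[-1])
t=dict(np.load("pics/top0.npz")); print("shaker",onz(t,(238.5,184),205),"ed",[onz(w,p,120).round(0).tolist() for p in [(193,143),(555,137)]])
E
```

```text
155 [565.1740996   55.01824793] -8.192095400487396 [13.5918781   3.71510904]
164 [562.40747331  54.59417613] -8.192095400487402 [13.21746591  3.61276983]
(2131, [347.4, 205.4], [322, 178, 54, 56]) ((347.8724365234375, 204.39385986328125), (51.4984245300293, 52.85859298706055), 118.08397674560547) [563.27078444  55.24206218 126.        ]
(21, [381.3, 183.9], [377, 181, 9, 7])
[545.31562481  98.03276518 120.        ]
(22, [313.0, 185.1], [309, 183, 9, 6])
[535.45492744  17.08711404 120.        ]
shaker [562.45563552 247.50228667 205.        ] ed [[467.0, -113.0, 120.0], [518.0, 301.0, 120.0]]
```

Call:
drive_tool(plan=[[-0.8, 1, 0.5, 0, 0, 0], [-0.8, 1, 1.5, 0, 0, 0], [-0.8, 0.76, 2.5, 0, 0, 0], [0, 0, 3, 0, 0, 0], [0, 0, 3, 0, 0, 0], [0, 0, 2.5, 0, 0, 0], [0, 0, 1.8, 0, 0, 0], [0, 0, 1, 0, 0, 0], [0, 0, 0.5, 0, 0, 0], [0, 0, 0.5, 0, 0, 0], [0, 0, 0, 0, 0, 0]])

```text
time_s: 7.02
tool_pos: [564.2, 54.5, 133.7]
tcp_rot: [[-0.99, 0.139, 0.001], [0.139, 0.99, -0.0], [-0.001, 0.0, -1.0]]
contact_force: [-0.4, -0.4, -1.2]
opening: 0.995
finger_force: 0.0
```

```bash
python3 - <<'E'
from plant import status, imaging
from h import *
c=imaging.camera("wrist"); cv2.imwrite("pics/w2.png",c["pixels"][100:])
s=status.read_state(); print(s["time_s"],s["tool_pos"],s["contact_force"])
E
```

```text
7.075 [564.36735281  54.49782335 133.97139924] [-0.76117582 -0.25171349  0.47891365]
```

View pics/w2.png

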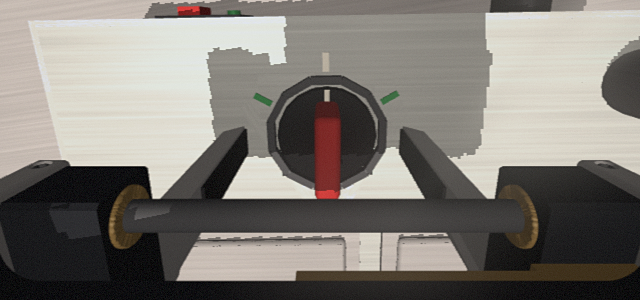

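The wing (column 328) sits centrally between the fingertips (columns 246 and 401). I'll close, then try one way.

Call:
drive_tool(plan=[[0, 0, 0, 0, 0, 0], [0, 0, 0, 0, 0, 0], [0, 0, 0, 0, 0, 0], [0, 0, 0, 0, 0, 0], [0, 0, 0, 0, 0, 0], [0, 0, 0, 0, 0, 0], [0, 0, 0, 0, 0, 0], [0, 0, 0, 0, 0, 0]], claw=0, force=30)

```text
time_s: 8.07
tool_pos: [564.0, 54.6, 133.4]
tcp_rot: [[-0.99, 0.139, 0.0], [0.139, 0.99, 0.0], [0.0, 0.0, -1.0]]
contact_force: [0.4, 0.4, 0.3]
opening: 0.182
finger_force: 0.2
```

```bash
python3 - <<'E'
from plant import status
s=status.read_state(); print(s["time_s"],s["tool_pos"],s["contact_force"],s["wrist_torque"],s["opening"],s["finger_force"])
E
```

```text
8.075 [563.99890392  54.61052805 133.43930957] [0.36109839 0.40895036 0.28285961] [ 0.13098766 -0.14248334 -0.02410873] 0.18235622631951892 0.2395429741591215
```

Call:
drive_tool(plan=[[0, 0, 0, 0, 0, 0], [0, 0, 0, 0, 0, 0], [0, 0, 0, 0, 0, 0], [0, 0, 0, 0, 0, 0]])

```text
time_s: 8.57
tool_pos: [564.1, 55.1, 133.5]
tcp_rot: [[-0.99, 0.139, 0.0], [0.139, 0.99, 0.001], [-0.0, 0.001, -1.0]]
contact_force: [1.0, 2.8, -0.1]
opening: 0.147
finger_force: 30.0
```

Call:
drive_tool(plan=[[0, 0, 0, 0, 0, 0.4], [0, 0, 0, 0, 0, 0.4], [0, 0, 0, 0, 0, 0.4], [0, 0, 0, 0, 0, 0.4]])

```text
time_s: 9.07
tool_pos: [564.4, 55.0, 133.5]
tcp_rot: [[-0.961, 0.278, 0.001], [0.278, 0.961, 0.001], [-0.001, 0.001, -1.0]]
contact_force: [2.2, 4.7, -1.3]
opening: 0.15
finger_force: 30.0
```

```bash
python3 - <<'E'
from plant import status
s=status.read_state(); print(s["time_s"],s["tool_pos"],s["contact_force"],s["wrist_torque"],s["opening"],s["finger_force"],s["joint_efforts"])
E
```

```text
9.075 [564.40386077  54.9944327  133.50303106] [ 2.16483621  4.65306995 -1.3351188 ] [ 1.00181596 -0.66791534  0.06635265] 0.14982653348902833 30.00302106142044 [ -2.54508086 -37.68685699 -25.50426722  -1.54353552   0.85086236
  -0.13966638]
```

Call:
drive_tool(plan=[[0, 0, 0, 0, 0, 0.4], [0, 0, 0, 0, 0, 0.4], [0, 0, 0, 0, 0, 0.4]])

```text
time_s: 9.45
tool_pos: [564.9, 55.7, 133.6]
tcp_rot: [[-0.927, 0.375, 0.002], [0.375, 0.927, 0.002], [-0.001, 0.003, -1.0]]
contact_force: [3.9, 6.1, -2.0]
opening: 0.148
finger_force: 30.8
```

```bash
cat > st.py <<'E'
from plant import status
import numpy as np
s=status.read_state(); r=s["tcp_rot"]
print(s["time_s"],s["tool_pos"].round(1),s["contact_force"].round(2),s["wrist_torque"].round(3),round(s["opening"],3),"yaw",np.degrees(np.arctan2(r[1,0],r[0,0])),"j6",s["joint_positions"][5],s["joint_efforts"][5])
E
python3 st.py
```

```text
9.45 [564.9  55.7 133.6] [ 3.85  6.06 -2.  ] [ 1.314 -0.866  0.619] 0.148 yaw 157.95733013039214 j6 -71.17092281047496 0.4194596875458956
```

Call:
drive_tool(plan=[[0, 0, 0, 0, 0, 0.4], [0, 0, 0, 0, 0, 0]])

```text
time_s: 9.7
tool_pos: [564.6, 55.7, 133.6]
tcp_rot: [[-0.914, 0.406, 0.001], [0.406, 0.914, 0.002], [-0.001, 0.002, -1.0]]
contact_force: [3.1, 6.2, -0.9]
opening: 0.156
finger_force: 31.1
```

```bash
python3 st.py
```

```text
9.7 [564.6  55.7 133.6] [ 3.12  6.17 -0.93] [ 1.333 -0.675  0.612] 0.156 yaw 156.03490156096558 j6 -69.23739981243475 0.673654954880476
```

The torque has plateaued and the wing is slipping in the pads, so this is the hard stop, about 13° in. I'll turn the other way.

Call:
drive_tool(plan=[[0, 0.1, 0, 0, 0, -0.6], [0, 0, 0, 0, 0, -0.8], [0, 0, 0, 0, 0, -0.8], [0, 0, 0, 0, 0, -0.8], [0, 0, 0, 0, 0, -0.8], [0, 0, 0, 0, 0, -0.8]])

```text
time_s: 10.45
tool_pos: [563.4, 55.2, 133.5]
tcp_rot: [[-1.0, 0.017, -0.002], [0.017, 1.0, -0.001], [0.002, -0.001, -1.0]]
contact_force: [-1.7, 3.2, 1.7]
opening: 0.144
finger_force: 29.9
```

```bash
python3 st.py
```

```text
10.45 [563.4  55.2 133.5] [-1.72  3.18  1.66] [ 0.585  0.052 -0.15 ] 0.144 yaw 179.03757835028634 j6 -92.16979031672892 0.3337418753653765
```

Call:
drive_tool(plan=[[0, 0, 0, 0, 0, -0.8], [0, 0, 0, 0, 0, -0.8], [0, 0, 0, 0, 0, -0.8], [0, 0, 0, 0, 0, -0.8], [0, 0, 0, 0, 0, -0.8]])

```text
time_s: 11.08
tool_pos: [563.4, 55.1, 133.5]
tcp_rot: [[-0.945, -0.326, -0.002], [-0.326, 0.945, -0.001], [0.002, 0.0, -1.0]]
contact_force: [-1.6, 2.1, 1.0]
opening: 0.146
finger_force: 29.9
```

```bash
python3 st.py
```

```text
11.075 [563.4  55.1 133.5] [-1.59  2.12  0.98] [ 0.63   0.027 -0.159] 0.146 yaw -160.96025275217082 j6 -112.17030966238771 0.33533751033246517
```

It's past any hard-stop range with low torque, so this is the opening direction.

Call:
drive_tool(plan=[[0, 0, 0, 0, 0, -0.8], [0, 0, 0, 0, 0, -0.8], [0, 0, 0, 0, 0, -0.8], [0, 0, 0, 0, 0, -0.8], [0, 0, 0, 0, 0, -0.8], [0, 0, 0, 0, 0, -0.8], [0, 0, 0, 0, 0, -0.8], [0, 0, 0, 0, 0, -0.6], [0, 0, 0, 0, 0, -0.4], [0, 0, 0, 0, 0, -0.2], [0, 0, 0, 0, 0, 0], [0, 0, 0, 0, 0, 0]])

```text
time_s: 12.58
tool_pos: [563.6, 55.3, 133.5]
tcp_rot: [[-0.602, -0.799, -0.002], [-0.799, 0.602, -0.0], [0.001, 0.001, -1.0]]
contact_force: [-4.7, 3.4, 5.0]
opening: 0.148
finger_force: 29.9
```

```bash
python3 st.py;  python3 - <<'E'
from plant import imaging
import cv2
cv2.imwrite("pics/w3.png",imaging.camera("wrist")["pixels"][100:])
E
```

```text
12.575 [563.6  55.3 133.5] [-4.66  3.43  4.97] [ 0.493  0.769 -0.101] 0.148 yaw -127.01198868317023 j6 -146.1133585031086 -0.11563959298655391
```

View pics/w3.png

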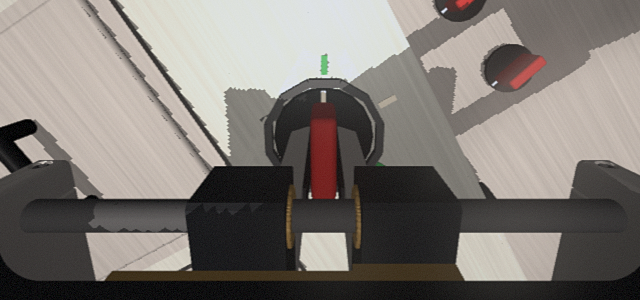

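The wing's white tick at (323,97) lines up with the green mark at (324,65), so the cap is at its free angle. I'll lift gently.

Call:
drive_tool(plan=[[0, 0, -0.2, 0, 0, 0], [0, 0, -0.2, 0, 0, 0], [0, 0, -0.3, 0, 0, 0], [0, 0, -0.3, 0, 0, 0]], force=45)

```text
time_s: 13.12
tool_pos: [564.7, 55.0, 143.7]
tcp_rot: [[-0.602, -0.799, 0.001], [-0.799, 0.602, -0.001], [0.001, -0.001, -1.0]]
contact_force: [0.3, 1.2, -1.5]
opening: 0.143
finger_force: 44.9
```

```bash
python3 st.py
```

```text
13.125 [564.7  55.  143.7] [ 0.33  1.17 -1.48] [ 0.051 -0.084  0.097] 0.143 yaw -126.98933681351069 j6 -146.13739155432444 0.0008129751404339913
```

Call:
drive_tool(plan=[[0, 0, -0.5, 0, 0, 0], [0, 0, -0.8, 0, 0, 0], [0, 0, -1, 0, 0, 0], [0, 0, -1.2, 0, 0, 0], [0, 0, -1.5, 0, 0, 0], [0, 0, -1.5, 0, 0, 0], [0, 0, -1.2, 0, 0, 0], [0, 0, -0.8, 0, 0, 0], [0, 0, -0.4, 0, 0, 0], [0, 0, -0.1, 0, 0, 0], [0, 0, 0, 0, 0, 0], [0, 0, 0, 0, 0, 0]])

```text
time_s: 14.62
tool_pos: [564.1, 55.5, 232.9]
tcp_rot: [[-0.602, -0.799, -0.001], [-0.799, 0.602, 0.0], [0.001, 0.001, -1.0]]
contact_force: [0.3, 0.0, -0.5]
opening: 0.144
finger_force: 44.9
```

Call:
drive_tool(plan=[[0, 0, 0, 0, 0, 0], [0, 0, 0, 0, 0, 0], [0, 0, 0, 0, 0, 0], [0, 0, 0, 0, 0, 0]])

```text
time_s: 15.12
tool_pos: [564.4, 55.5, 233.5]
tcp_rot: [[-0.602, -0.799, 0.0], [-0.799, 0.602, 0.0], [-0.0, -0.0, -1.0]]
contact_force: [0.6, -0.3, -1.7]
opening: 0.147
finger_force: 44.9
```

```bash
python3 st.py;  python3 - <<'E'
from plant import imaging
import cv2
p=imaging.camera("scene")["pixels"][120:300,230:450]
cv2.imwrite("pics/s4.png",cv2.resize(p,None,fx=3,fy=3))
E
```

```text
15.125 [564.4  55.5 233.5] [ 0.63 -0.3  -1.66] [ 0.097 -0.056  0.023] 0.147 yaw -126.99596450553692 j6 -146.13447587639493 -0.001079727298929356
```

View pics/s4.png

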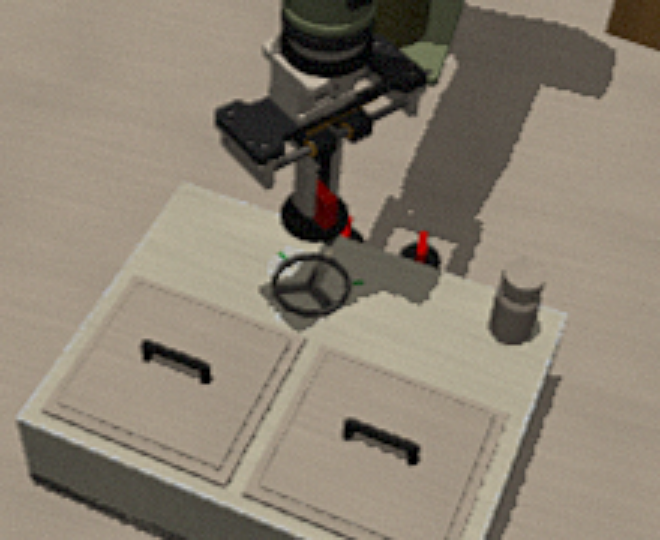

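The cap is held level in the gripper at about (315,215) in the crop. The keyhole is open below it at (312,283), and the shaker is undisturbed.

```bash
python3 -c "
from plant import manip
print(manip.job_done())"
```

```text
the job is handed in; nothing more can be done
None
```

The cap is off and the job is handed in: it stopped after about 13° clockwise (seen from above), came free about 60° counter-clockwise, and is now held level and still about 100 mm above its opening, with nothing else moved that I could see; the judge's result was not shown.

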